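# Weigh out spacer collars on a dial scale

## Task

Weigh out a batch of steel spacer collars on the dial scale: thread them one at a time over the spindle of its pan, each lying flat on the pan or on the collar below, until the needle rests between the two heavy marks of the dial, and leave the spare collars on the table. Feel for the spindle gently: the pan must never be pressed so hard that the needle comes to the stop pin, and the castle nuts lying among the collars stay where they are.

Things in the scene. Friction and masses are not known exactly. Their poses are not given: they have to be found in the camera images.
- collar_0_mid (a point): centre of a loose plain steel spacer collar (body collar_0): a ring 34 mm across and 18 mm high with a 14 mm round through hole; about 100 g, each a little different (85 to 115 g); lies flat on the table at the start, so this point is 9 mm above it; z axis along the hole. The four collars look alike
- collar_1_mid (a point): centre of another such collar (body collar_1)
- collar_2_mid (a point): centre of another such collar (body collar_2)
- collar_3_mid (a point): centre of another such collar (body collar_3)
- collar_0: the same collar as its _mid point; origin at the centre of the underside, z up along the hole
- collar_1: the same collar as its _mid point; origin at the centre of the underside, z up along the hole
- collar_2: the same collar as its _mid point; origin at the centre of the underside, z up along the hole
- collar_3: the same collar as its _mid point; origin at the centre of the underside, z up along the hole
- nut_0: castle nut, six-sided, 25x22x18 mm, with slots on top, solid, not to be moved; origin at the centre of its underside
- nut_2: castle nut, six-sided, 25x22x18 mm, with slots on top, solid, not to be moved; origin at the centre of its underside
- nut_3: castle nut, six-sided, 25x22x18 mm, with slots on top, solid, not to be moved; origin at the centre of its underside
- scale: dial scale, fixed; origin on the table under the pan axis, x from dial to back. Housing 96x96 mm, 38 high; dial 72 mm across centred 86 mm towards -x, top edge 52 mm up; pan 74 mm across, flat top 66 mm up when unloaded. Beware of the bench grinder close on the robot's left (its shield ends at x 0.09, y 0.18, z 0.24): a big shoulder clears it if the tool leans about 40 degrees, wrist to the right
- pan_axis (a point): point on the pan's turning axis at its flat top; sinks with the pan, does not turn. A steel spindle 10 mm thick stands 60 mm high on the pan, its top 7 mm a cone narrowing to 4 mm. It stands 9 mm OFF this axis; the pan is found turned to any angle, so on which side is not measured. Pushing the spindle sideways (1 to 2 N) turns the pan, so the cone draws into a hole up to about 3 mm off
- pan (a joint): how far the pan has sunk on its spring, m: 1 mm for each newton, so about 1 mm for a collar; 0.0005 to 0.0017 when unloaded. A press of up to 4 N is harmless, even over three collars
- needle (a joint): needle of the dial, rad, clockwise from its zero tick, 0.5 rad for each mm that the pan sinks (0.49 rad for 100 g). Starts at 0.25 to 0.85: the empty pan is not trimmed. The two heavy marks, joined by a thick arc, are at 1.45 and 2.09; this span is wider than any one collar's weight (up to 0.57 rad). Two or three collars are needed. Stop pin at 4.9; past 4.8 counts as at the pin
Not all that is in view belongs to the job. What is shaped like the collar_3 but yellow is not meant.

How it is judged:
By the outcome, as a careful person would: the job done as asked, in the order asked, and still so for the second after the job is handed in, with the robot touching nothing.
It also fails if it takes over 72 s, if anything falls off the work surface, if the arm or the gripper's body presses on something with over 40 N, if the wrist force passes 120 N, or if a joint passes its speed limit or range.

## Robot

A 7-joint arm with a two-finger parallel gripper is mounted at the origin on a cart in front of the work surface, level with it; the furniture and walls round the work are solid. World frame = base frame: x ahead of the robot, y to its left, z up, the work surface at z = 0. Lengths are in m, angles in rad, forces in N, time in s.
With the tool pointing down it reaches from about 0.425 to 0.925 m from the base axis. Payload 6.8 kg.
Tool frame: the origin (TCP) lies between the finger pads; the fingertips stand 25 mm ahead of it and the grasp point (between the pads) lies 6 mm ahead of it; z points along the fingers, y is the line along which they close (so a half turn about z gives the same grasp; the last joint's range is limited). The gripper opens to 85 mm and grips with 20 to 120 N. Pads are 22 mm wide; open, the fingers measure 114 mm over their backs; the gripper's body (76 mm by 85 mm) begins 54 mm behind the grasp point. The pads swing forward as they close: fully open they stand 13 mm farther back than shut.
Start: joints at [-1.34, 0.477, 0.022, 1.555, -0.011, 1.109, -0.083], TCP at [0.224, 0.637, 0.256] pointing down, gripper open.
Joint ranges: [-2.96, 2.96], [-0.34, 2.1], [-1.41, 1.46], [0.24, 2.44], [-1.37, 4.51], [0.17, 1.92], [-2.96, 2.96]. Speed limits (rad/s): [2.39, 2.39, 3.14, 3.14, 3.14, 3.14, 3.14].

## Interface

Orientations are given as a rotation vector (axis times angle).
In Python, from workcell import env, cams, order gives the robot as it stands.
- The arm moves only by the tool play_rows, never from a script. Its argument "steps" is one flat list of numbers, 4 for each row, row after row: the shift along the world's x, y, z in m, then the turn about the world's z in rad. A call has 1 to 12 rows; each row shifts and turns the commanded pose from where the row before left it; what a row does not reach is not made up. A row lasts 1/8 s, in which the tool goes at most 62.5 mm and 10.7 degrees, less where a joint would pass 70% of its speed; a pose out of reach is approached as far as the arm can. A call is refused whole if a number of a shift passes 0.0625 or a number of a turn 0.188, either way. A call with a gripper value outside its range is refused whole. "hand" is the closure in counts, from 0 (fully open) to 255 (shut), set as the call begins (left out, the last holds). The fingers move at their own pace and stop on an object; "grip_force" is the grip in N (left out, the last holds). Time passes only in rows, so rows that do not move let the fingers close. It gives the time, the measured TCP pose, the force, the opening and the grip force at its end, in the units of the state.
- env.read_state(): the state, without advancing time (a new reading comes with each control period).
- cams.get_image(name): name is "side" or "top" or "wrist"; returns a dict with "frame" (384x512x3 uint8, red, green, blue), "vfov" (degrees; the focal length in pixels is half the picture's height over the tangent of half this angle, whatever the lens; pixels are square), "cx", "cy" (the principal point, pixels), "k1" (the pictures are not rectified: a ray, as slopes to the right and down, at radius r is drawn at 1 + k1 r^2 times it, then the intrinsics apply), "rvec" (rotation vector, rad) and "tvec" (3), from world to camera coordinates, as OpenCV has them. Camera axes: x right, y down, z forward; pixel columns grow to the right and rows downward; lengths in m; the calibration is good to about 2 mm. A picture is of the moment at which its call begins. There is no depth.
- order.hand_in(): hands the job in; it is judged then, once.
The state is a dict: "time": time; "joint_pos": joint angles; "joint_vel": joint speeds; "joint_efforts": joint torques, N m; "tcp_pos": TCP position; "ee_rot": TCP orientation; "wrist_force": force on the tool from outside, world axes, zero at the start; "moment": the same for the moment, N m; "width": opening from 0.0 (shut) to 1.0 (fully open); "grasp_force": force on a finger pad.
Only numpy, scipy, OpenCV 4.12 (cv2) and the standard library are available. Lean on these libraries where they do the work, as an engineer would, in place of code of your own. Each camera call takes 0.05 s, during which the arm holds its last target. There are 200 camera calls.

## Working session

There is one attempt and no reset: what is moved stays moved. The work goes in short steps, Python scripts to look and compute and a tool call to move; the robot and the scene stay as the last step left them, time stands still between calls to the robot, and variables do not carry over. Pictures are saved under pics/ and viewed, at most 11 in all, crops included, and the job is handed in when it is done.

Besides the shell and the picture viewer there is one more tool, called after "Request:" as name(argument=value, ...) on one line, values as JSON. play_rows: Moves the arm, as the interface text tells. Its arguments: {"type":"object","properties":{"steps":{"type":"array"},"hand":{"type":"number"},"grip_force":{"type":"number"}},"required":["steps"]}

```bash
ls; mkdir -p pics; cat > h.py <<'E'
import numpy as np, cv2
from workcell import env, cams, order
def grab(n):
    return cams.get_image(n)
def K(im):
    f=im["frame"].shape[0]/2/np.tan(np.radians(im["vfov"])/2)
    return f
def ray(im,uv):
    f=K(im); d=np.array([(uv[0]-im["cx"])/f,(uv[1]-im["cy"])/f]); s=d.copy()
    for _ in range(30): s=d/(1+im["k1"]*(s@s))
    R=cv2.Rodrigues(np.array(im["rvec"],float))[0]; t=np.array(im["tvec"],float)
    return -R.T@t, R.T@np.array([s[0],s[1],1])
def onz(im,uv,z):
    o,d=ray(im,uv); return o+d*(z-o[2])/d[2]
def proj(im,p):
    R=cv2.Rodrigues(np.array(im["rvec"],float))[0]; c=R@np.array(p,float)+np.array(im["tvec"],float)
    s=c[:2]/c[2]; s=s*(1+im["k1"]*(s@s)); return s*K(im)+[im["cx"],im["cy"]]
def save(a,n,s=1):
    cv2.imwrite("pics/"+n,cv2.resize(cv2.cvtColor(a,cv2.COLOR_RGB2BGR),None,fx=s,fy=s,interpolation=cv2.INTER_CUBIC))
E
python3 - <<'E'
from h import *
import pickle
d={n:grab(n) for n in("top","side","wrist")}
pickle.dump(d,open("i0.pkl","wb"))
for n in d:
    save(d[n]["frame"],n+"0.png",1.5); print(n,d[n]["vfov"],d[n]["k1"],ray(d[n],(256,192)))
s=env.read_state();print(s)
E
```

```text
pics
top 53.14665314005697 0.012665326779865772 (array([ 0.309852  , -0.32824708,  0.92715707]), array([ 0.18342885, -0.02395212, -0.98278308]))
side 43.627227180749294 0.059037943110645 (array([ 0.331765  , -1.02011895,  0.55693007]), array([ 0.16817557,  0.81771915, -0.55052337]))
wrist 61.83455111834339 -0.017552045887944505 (array([0.16119814, 0.65740978, 0.37371483]), array([ 0.25131079, -0.09487709, -0.96325583]))
{'time': 0.15, 'joint_pos': array([-1.34011115,  0.47760996,  0.0223452 ,  1.55622048, -0.01148313,
        1.10933558, -0.08309491]), 'joint_vel': array([ 0.00018242, -0.00169892,  0.00063958, -0.00284013,  0.00107223,
       -0.00013427,  0.00130119]), 'joint_efforts': array([ 2.37114109e-03, -5.96923006e+01,  1.60994913e+00, -2.81491774e+01,
        1.26241407e-02,  6.50536836e-03, -2.94407425e-05]), 'tcp_pos': array([0.22419429, 0.63622075, 0.25555083]), 'ee_rot': array([-5.29550233e-01, -3.09650894e+00,  2.26091622e-03]), 'wrist_force': array([ 0.40012308, -0.09569632,  0.52841217]), 'moment': array([-0.00042522,  0.04224497, -0.00094692]), 'grasp_force': 0.0, 'width': 1.0031646557234715}
```

View pics/top0.png

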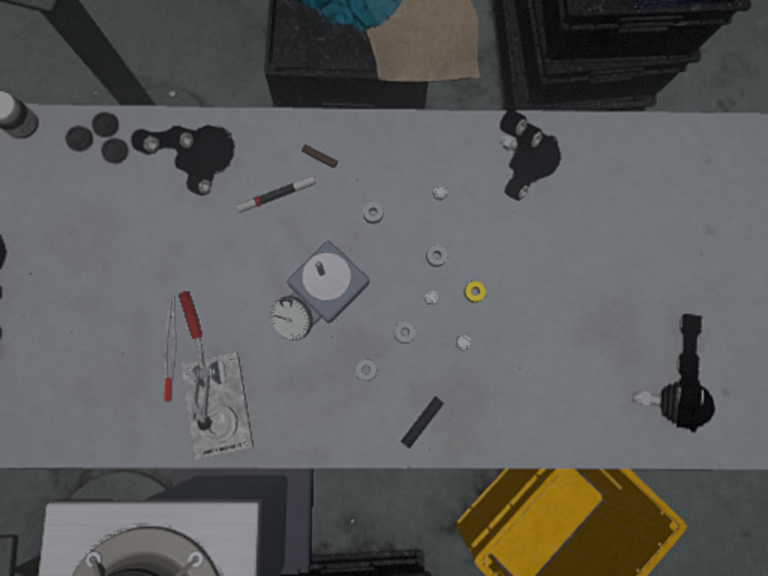

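View pics/side0.png

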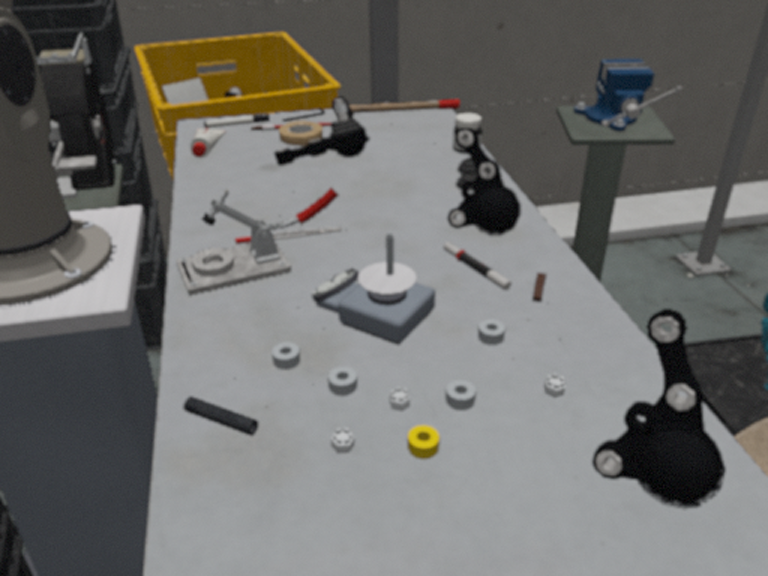

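The top view shows plain collars near (373,212), (437,256), (405,332) and (366,370) px, at 1.5x. The nuts are at (440,192), (431,297) and (464,342), the yellow decoy ring is at (475,291), the pan centre at (327,276) and the dial at (291,318). The side view agrees, and shows the spindle top at (390,238).

```bash
python3 - <<'E'
from h import *
import pickle
d=pickle.load(open("i0.pkl","rb")); T=d["top"];S=d["side"]
def refine(im,uv,r=13):
    # centroid of hull of bright blob relative to table
    x,y=[int(round(v)) for v in uv]; a=im["frame"][y-r:y+r+1,x-r:x+r+1].astype(float)
    bg=np.median(np.concatenate([a[0],a[-1],a[:,0],a[:,-1]]),0)
    m=(np.abs(a-bg).max(2)>16).astype(np.uint8)
    c,_=cv2.findContours(m,cv2.RETR_EXTERNAL,cv2.CHAIN_APPROX_NONE)
    c=max(c,key=cv2.contourArea); (cx,cy),rr=cv2.minEnclosingCircle(c); M=cv2.moments(cv2.convexHull(c))
    return np.array([M["m10"]/M["m00"]+x-r,M["m01"]/M["m00"]+y-r]),rr
for n,t,s in [("c0",(373,212),(491,330)),("c1",(437,256),(460,392)),("c2",(405,332),(343,379)),("c3",(366,370),(286,353)),("n",(440,192),(555,383)),("n",(431,297),(399,397)),("n",(464,342),(343,438)),("yel",(475,291),(424,440))]:
    a,ra=refine(T,np.array(t)/1.5); b,rb=refine(S,np.array(s)/1.5)
    print(n,a.round(1),round(ra,1),onz(T,a,.012).round(4),"side",onz(S,b,.009).round(4),round(rb,1))
print("pan",onz(T,np.array((327,276))/1.5,.065),"dial",onz(T,np.array((291,318))/1.5,.05))
# spindle two-view
def tri(a,b):
    o1,d1=ray(T,a);o2,d2=ray(S,b); t=np.linalg.lstsq(np.c_[d1,-d2],o2-o1,rcond=None)[0]
    return o1+d1*t[0],o2+d2*t[1]
print("spindle top",tri(np.array((319,264))/1.5,np.array((390,236))/1.5))
t=T["frame"]; save(t[140:240,170:260],"topc.png",6)
E
```

```text
c0 [248.1 145.5] 6.5 [ 0.5978 -0.3307  0.012 ] side [ 0.6057 -0.344   0.009 ] 9.7
c1 [288.5 173.6] 6.8 [ 0.5271 -0.4302  0.012 ] side [ 0.5344 -0.4472  0.009 ] 10.7
c2 [270.4 219.6] 2.5 [ 0.4137 -0.3853  0.012 ] side [ 0.4097 -0.3955  0.009 ] 10.4
c3 [244.  246.2] 6.8 [ 0.3503 -0.3225  0.012 ] side [ 0.3518 -0.3267  0.009 ] 9.9
n [293.1 126.9] 4.1 [ 0.6474 -0.4432  0.012 ] side [ 0.6441 -0.4512  0.009 ] 7.3
n [287.2 198. ] 5.4 [ 0.4665 -0.4261  0.012 ] side [ 0.4662 -0.4378  0.009 ] 7.2
n [308.2 227.9] 5.2 [ 0.3944 -0.4754  0.012 ] side [ 0.3953 -0.4874  0.009 ] 8.1
yel [316. 194.] 7.6 [ 0.4767 -0.4964  0.012 ] side [ 0.4782 -0.4995  0.009 ] 12.2
pan [ 0.48874211 -0.26214749  0.065     ] dial [ 0.42577305 -0.20738293  0.05      ]
spindle top (array([ 0.49545168, -0.25428032,  0.11723338]), array([ 0.49765945, -0.25447886,  0.11772117]))
```

View pics/topc.png

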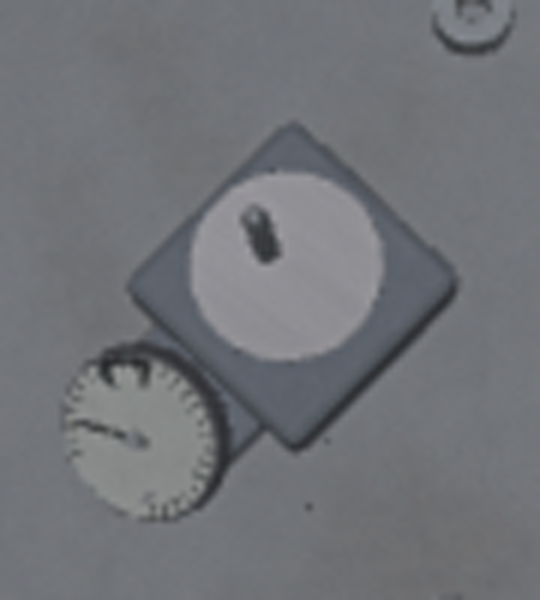

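The crop shows the pan as a disc centred at (287,265), with the spindle base at (268,258) and its tip at (255,213). The needle points left, at (75,425) from the hub at (145,440), and the heavy arc runs from (105,375) to (148,370). The needle therefore reads about 0.65, so two collars are the likely answer. Next I swing over to the scale.

Request:
play_rows(steps=[0.033, -0.0485, 0, -0.1, 0.033, -0.0485, 0, -0.1, 0.033, -0.0485, 0, -0.1, 0.033, -0.0485, 0, -0.1, 0.033, -0.0485, 0, -0.1, 0.033, -0.0485, 0, -0.1, 0.033, -0.0485, 0, -0.1, 0.033, -0.0485, 0, -0.1, 0.033, -0.0485, 0, -0.1])

```text
time: 1.27
tcp_pos: [0.522, 0.1985, 0.2563]
ee_rot: [-1.828, -2.555, -0.0]
wrist_force: [0.4, 1.0, 0.4]
width: 1.0
grasp_force: 0.0
```

Request:
play_rows(steps=[-0.002, -0.06, 0, -0.1, -0.002, -0.06, 0, -0.1, -0.002, -0.06, 0, -0.1, -0.002, -0.06, 0, -0.1, -0.002, -0.06, 0, -0.1, -0.002, -0.06, 0, -0.1, -0.002, -0.06, 0, -0.1, -0.002, -0.06, 0, -0.1, 0, 0, 0, 0, 0, 0, 0, 0], hand=60)

```text
time: 2.52
tcp_pos: [0.5052, -0.2793, 0.2559]
ee_rot: [-2.675, -1.646, 0.0]
wrist_force: [-0.3, 0.7, 0.5]
width: 0.762
grasp_force: 0.0
```

```bash
python3 - <<'E'
from h import *
import pickle
w=grab("wrist"); pickle.dump(w,open("w1.pkl","wb")); save(w["frame"],"w1.png",1.5)
s=env.read_state(); print(s["time"],s["tcp_pos"],s["ee_rot"],s["width"],s["wrist_force"])
R=cv2.Rodrigues(s["ee_rot"])[0]; print(R[:,1]); print(ray(w,(256,192)))
for p in [(.598,-.331,.018),(.489,-.262,.066),(.4963,-.2545,.125),tuple(s["tcp_pos"])]: print(p,proj(w,p))
E
```

```text
2.575 [ 0.50559373 -0.2784158   0.25588667] [-2.67324406e+00 -1.64787956e+00 -1.81466713e-04] 0.764102176319523 [-0.65863635  0.63559692 -0.43563472]
[ 0.89338848 -0.44928388 -0.00100493]
(array([ 0.53642309, -0.22051759,  0.37419685]), array([-0.12610955, -0.23666318, -0.96338336]))
(0.598, -0.331, 0.018) [350.47832813 167.76776314]
(0.489, -0.262, 0.066) [233.61631954 165.01361366]
(0.4963, -0.2545, 0.125) [231.89118668 166.50920058]
(np.float64(0.505593734546941), np.float64(-0.2784157994593256), np.float64(0.255886670028342)) [254.55557444 268.61695614]
```

View pics/w1.png

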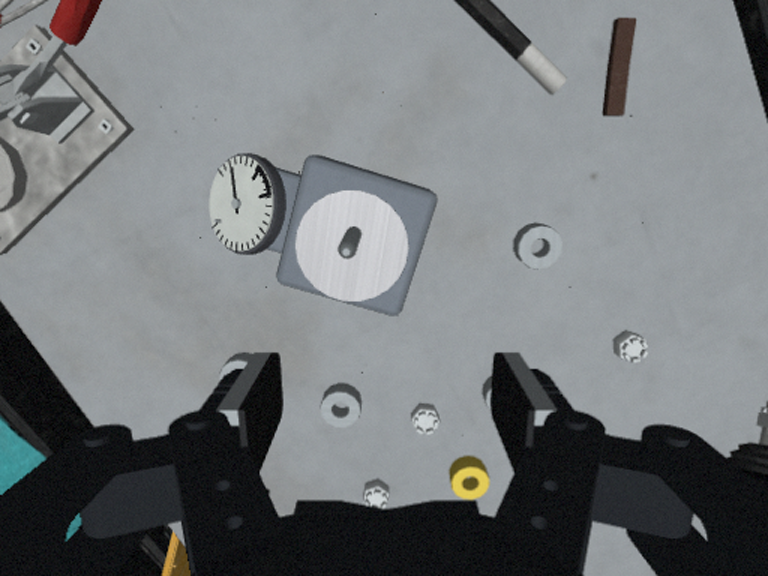

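The wrist view shows the pan centre at (352,245), the spindle tip at (347,250), collar c0 at (540,246) and c2 at (341,405). The nuts at (425,418), (376,493) and (631,347) are clear of both. The spindle projection agrees with its triangulation.

```bash
cat >> h.py <<'E'
def hull(im,uv,r,th=22):
    x,y=[int(round(v)) for v in uv]; a=cv2.GaussianBlur(im["frame"],(3,3),0)[y-r:y+r+1,x-r:x+r+1].astype(float)
    bg=np.median(np.concatenate([a[0],a[-1],a[:,0],a[:,-1]]),0)
    m=(np.abs(a-bg).max(2)>th).astype(np.uint8)
    c,_=cv2.findContours(m,cv2.RETR_EXTERNAL,cv2.CHAIN_APPROX_NONE)
    P=np.concatenate([k for k in c if cv2.contourArea(k)>6]); h=cv2.convexHull(P); e=cv2.fitEllipse(h)
    return np.array(e[0])+[x-r,y-r],e
def disc(im,uv,r,lo):
    "largest bright blob near uv -> ellipse"
    g=cv2.cvtColor(im["frame"],cv2.COLOR_RGB2GRAY); m=np.zeros_like(g); cv2.circle(m,tuple(int(v) for v in uv),r,255,-1)
    m=((g>lo)&(m>0)).astype(np.uint8); c,_=cv2.findContours(m,cv2.RETR_EXTERNAL,cv2.CHAIN_APPROX_NONE)
    c=max(c,key=cv2.contourArea); return cv2.fitEllipse(cv2.convexHull(c))
def hole(im,uv,r,hi):
    g=cv2.cvtColor(im["frame"],cv2.COLOR_RGB2GRAY); m=np.zeros_like(g); cv2.circle(m,tuple(int(v) for v in uv),r,255,-1)
    m=((g<hi)&(m>0)).astype(np.uint8); c,_=cv2.findContours(m,cv2.RETR_EXTERNAL,cv2.CHAIN_APPROX_NONE)
    c=max(c,key=cv2.contourArea); return cv2.fitEllipse(cv2.convexHull(c))
E
python3 - <<'E'
from h import *
import pickle
w=pickle.load(open("w1.pkl","rb"))
for n,p in (("c0",(360.5,164)),("c2",(227.3,270))):
    for th in (15,22,30):
        c,e=hull(w,p,22,th); print(n,th,c.round(1),np.round(e[1],1),onz(w,c,.010).round(4))
g=cv2.cvtColor(w["frame"],cv2.COLOR_RGB2GRAY)
print(g[164,335:385]); print(g[140:190,360])
e=disc(w,(234,163),45,170); print("pan",e,onz(w,e[0],.065))
e=hole(w,(232,162),16,130); print("spindle",e)
print(g[150:176:2,222:246:2])
E
```

```text
c0 15 [356.8 162.6] [29.9 32.1] [ 0.6082 -0.3311  0.01  ]
c0 22 [354.3 161.1] [24.3 29.5] [ 0.6064 -0.3282  0.01  ]
c0 30 [354.5 161.1] [24.  28.8] [ 0.6065 -0.3283  0.01  ]
c2 15 [227.2 268.5] [27.5 29.4] [ 0.4108 -0.3829  0.01  ]
c2 22 [227.9 266.3] [23.2 26.7] [ 0.413  -0.3807  0.01  ]
c2 30 [227.7 265.9] [22.4 26. ] [ 0.413 -0.38   0.01 ]
[157 159 160 158 160 158 147 102  62  70  98 153 173 176 173 168 170 169
 169 158 154 157 155 157 156 157 134  80  63  66  70 115 163 171 167 172
 175 172 173 165 157 157 157 158 159 159 158 159 160 156]
[160 159 161 155 157 161 158 160 157  79  92 171 172 171 172 169 171 168
 162 138 154 155 156 153 157 145 109  71  66  70  73 115 171 167 167 168
 167 167 169 159 158 156 162 159 159 159 158 160 157 158]
pan ((234.07325744628906, 163.3617706298828), (73.31649017333984, 75.264404296875), 123.99017333984375) [ 0.4900143  -0.26089061  0.065     ]
spindle ((232.90785217285156, 161.33729553222656), (13.80918025970459, 21.731014251708984), 22.296287536621094)
[[208 209 206 208 205 206 200 191 202 203 203 207]
 [206 204 205 208 202 126  66  73  82 198 203 208]
 [206 205 207 210 177  74  70  70  70 128 202 204]
 [206 202 207 202  74  70  72  72  71  97 199 203]
 [209 204 207 157  71  72  69  74  71 132 203 202]
 [208 207 197  74  71  75  72  73  73 199 204 203]
 [209 204 154  84  90  82  78  69 100 200 210 203]
 [208 197  80  99 105 100  90  77 134 200 206 203]
 [206 193  88 115 172 138  98  81 172 200 204 200]
 [204 203  84 145 172 167  93 101 199 199 204 203]
 [206 202 192  96 149 109  85 176 201 202 205 202]
 [199 203 206 195 168 150 197 202 199 206 204 201]
 [203 201 202 200 203 198 198 197 198 205 206 201]]
```

```bash
python3 - <<'E'
from h import *
import pickle
w=pickle.load(open("w1.pkl","rb"))
w2=dict(w); w2["frame"]=cv2.GaussianBlur(w["frame"],(5,5),0)
for n,p in (("c0",(360.5,164)),("c2",(227.3,270))):
    e=disc(w2,p,18,163); print(n,np.round(e[0],1),np.round(e[1],1),onz(w,e[0],.018).round(4))
print("tip",onz(w,(230.6,167.2),.125),"top",onz(pickle.load(open("i0.pkl","rb"))["top"],(212.5,175.2),.125))
E
```

```text
c0 [360.8 165.1] [25.9 28.3] [ 0.6096 -0.3334  0.018 ]
c2 [226.2 273.6] [21.6 24.2] [ 0.409  -0.3851  0.018 ]
tip [ 0.49512853 -0.25452729  0.125     ] top [ 0.49542343 -0.25459217  0.125     ]
```

Request:
play_rows(steps=[0.026, -0.0137, -0.025, 0, 0.026, -0.0137, -0.035, 0, 0.026, -0.0137, -0.045, 0, 0.026, -0.0137, -0.045, 0, 0, 0, 0, 0])

```text
time: 3.2
tcp_pos: [0.6093, -0.331, 0.1012]
ee_rot: [-2.667, -1.648, 0.006]
wrist_force: [-0.9, -0.7, -0.2]
width: 0.764
grasp_force: 0.0
```

```bash
python3 - <<'E'
from h import *
import pickle
w=grab("wrist"); pickle.dump(w,open("w2.pkl","wb")); 
s=env.read_state(); print(s["time"],s["tcp_pos"],s["width"])
p=proj(w,(.6096,-.3334,.018)); print(p,proj(w,(.6096+.017,-.3334,.018)))
w2=dict(w); w2["frame"]=cv2.GaussianBlur(w["frame"],(5,5),0)
for lo in (162,166): e=disc(w2,p,48,lo); print(e,onz(w,e[0],.018).round(4))
g=cv2.cvtColor(w["frame"],cv2.COLOR_RGB2GRAY); y=int(p[1]); print(g[y,int(p[0])-60:int(p[0])+60:2]); print(g[y-60:y+60:2,int(p[0])])
save(w["frame"],"w2.png",1.2)
E
```

```text
3.25 [ 0.60935537 -0.33216679  0.10411212] 0.764281557795578
[258.75538077 210.16560833] [281.91396553 199.18750055]
((263.11663818359375, 220.02127075195312), (51.52482604980469, 72.52088928222656), 145.48895263671875) [ 0.6091 -0.3409  0.018 ]
((257.0240783691406, 209.80856323242188), (45.61604690551758, 47.39798355102539), 89.95001220703125) [ 0.6087 -0.3327  0.018 ]
[157 157 160 157 157 158 162 161 162 161 160 159 164 160 162 163 162 156
 179 180 176 176 175 173 152  72  71 120 158 161 156 155 150  69  70 126
 176 174 176 175 175 179 117 160 161 161 160 161 162 161 161 164 160 161
 165 161 159 160 159 162]
[159 160 159 161 164 160 162 163 160 157 161 160 161 162 163  76  72  76
 160 172 174 172 175 173 171 162 156 159 159 157 156 102  72  73  74 144
 173 172 171 172 169 168 162 162 161 162 160 163 161 164 161 160 156 163
 163 163 161 162 162 159]
```

View pics/w2.png

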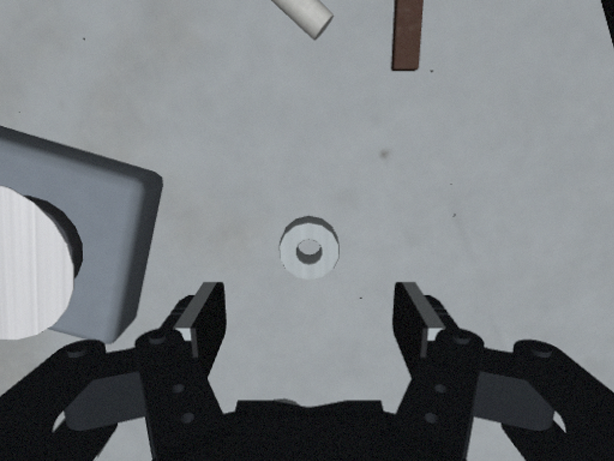

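The view shows c0 alone between the open fingers, at (309,248) px, with nothing under the fingertips. I descend and grip.

Request:
play_rows(steps=[-0.001, 0, -0.04, 0, 0, 0, -0.037, 0, 0, 0, 0, 0])

```text
time: 3.62
tcp_pos: [0.6074, -0.3325, 0.0289]
ee_rot: [-2.672, -1.646, 0.001]
wrist_force: [-0.9, -0.3, 0.6]
width: 0.765
grasp_force: 0.0
```

Request:
play_rows(steps=[0, 0, 0, 0, 0, 0, 0, 0, 0, 0, 0, 0, 0, 0, 0, 0], hand=255, grip_force=40)

```text
time: 4.12
tcp_pos: [0.6097, -0.3353, 0.0323]
ee_rot: [2.674, 1.645, 0.004]
wrist_force: [-1.8, 2.2, 7.9]
width: 0.366
grasp_force: 39.7
```

Request:
play_rows(steps=[0, 0, 0.02, 0, 0, 0, 0.05, 0, 0, 0, 0.055, 0, 0, 0, 0.052, 0, 0, 0, 0, 0])

```text
time: 4.75
tcp_pos: [0.6104, -0.337, 0.2136]
ee_rot: [2.669, 1.64, 0.009]
wrist_force: [0.3, -0.3, -2.2]
width: 0.365
grasp_force: 40.2
```

```bash
python3 - <<'E'
from h import *
import pickle
w=grab("wrist"); pickle.dump(w,open("w3.pkl","wb")); 
s=env.read_state(); print(s["time"],s["tcp_pos"],s["width"],s["wrist_force"],s["ee_rot"])
R=cv2.Rodrigues(s["ee_rot"])[0]; print(R.round(3))
for d in (.014,.032): print(d,proj(w,s["tcp_pos"]+R[:,2]*d))
save(w["frame"][130:300,150:350],"w3.png",4)
E
```

```text
4.8 [ 0.60926089 -0.33567923  0.21035638] 0.3649776684343285 [-0.23990986  0.61600176 -1.16163477] [2.67220549 1.64277834 0.00561475]
[[ 0.451  0.892  0.006]
 [ 0.892 -0.451 -0.002]
 [ 0.001  0.006 -1.   ]]
0.014 [251.36212346 250.6240814 ]
0.032 [251.8232298  235.12697557]
```

View pics/w3.png

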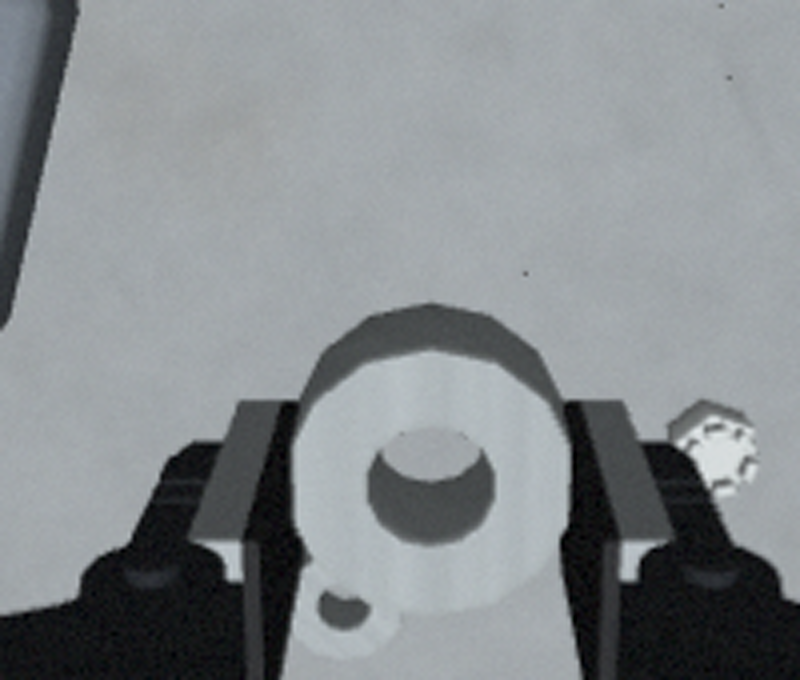

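The collar sits level between the pads, its hole centred at (431,484) in the crop, which is (257.8,251) in the full picture. I move so the spindle tip appears just ahead of the collar in the same camera.

Request:
play_rows(steps=[-0.043, 0.018, 0, 0, -0.043, 0.018, -0.01, 0, -0.0415, 0.0184, -0.02, 0, 0, 0, -0.005, 0, 0, 0, 0, 0, 0, 0, 0, 0])

```text
time: 5.55
tcp_pos: [0.482, -0.2807, 0.1717]
ee_rot: [2.674, 1.646, 0.001]
wrist_force: [0.1, -0.1, -0.2]
width: 0.367
grasp_force: 40.3
```

```bash
cat >> h.py <<'E'
def meas(w,s,c,ztop,tip_uv):
    print("collar(cam)",onz(w,c,ztop).round(4),"tip(cam)",onz(w,tip_uv,.125).round(4),"diff mm",((onz(w,tip_uv,.125)-onz(w,c,ztop))*1e3).round(1))
E
python3 - <<'E'
from h import *
import pickle
w=grab("wrist"); pickle.dump(w,open("w4.pkl","wb")); 
s=env.read_state(); print(s["time"],s["tcp_pos"],s["wrist_force"],s["ee_rot"])
p=proj(w,(.4953,-.2546,.125)); print("tip pred",p)
g=cv2.cvtColor(w["frame"],cv2.COLOR_RGB2GRAY)
f=cv2.GaussianBlur(w["frame"],(3,3),0); 
save(w["frame"][100:300,130:380],"w4.png",3)
x,y=[int(v) for v in p]; print(g[y-24:y+24:2,x-24:x+24:2])
E
```

```text
5.6 [ 0.48197579 -0.28076166  0.17171103] [ 0.52386443  0.69741746 -1.55651567] [2.67451123e+00 1.64571885e+00 4.85568204e-04]
tip pred [255.27596484 176.08289303]
[[218 217 217 220 221 218 218 221 219 214 201  74  74  73 155 215 216 213
  221 218 214 221 221 220]
 [220 220 218 219 221 218 219 221 218 192  75  72  77  73  77 159 215 213
  219 217 215 219 220 221]
 [221 216 217 219 218 216 217 222 216  72  75  73  74  77  76  92 214 213
  218 219 215 220 217 222]
 [220 214 219 220 219 218 219 220 207  72  72  78  79  78  77  75 213 215
  219 217 217 220 220 221]
 [218 211 218 220 217 219 218 221 199  74  78  76  75  78  77  77 184 217
  219 216 217 221 217 220]
 [218 217 217 222 217 218 219 220 192  79  78  82  76  79  78  80 160 220
  219 213 219 219 218 220]
 [216 215 219 220 215 220 220 219 160  77  76  79  80  80  77  79 158 216
  216 212 218 219 219 221]
 [217 213 218 220 217 216 219 218 104  77  76  82  85  79  79  78 137 219
  218 214 218 218 220 219]
 [215 216 216 218 214 216 219 215  77  84  90  89  93  88  90  77 116 218
  217 215 220 220 221 221]
 [213 214 219 219 215 218 2
[... 788 characters left out ...]
16 218 215 216 216 212 217 214 210 211 211 212 213 211 219 219 213
  219 219 216 220 215 217]
 [212 219 214 210 217 215 208 217 214 209 209 213 207 211 212 218 219 214
  218 219 218 218 215 218]
 [213 220 215 213 215 215 212 218 214 208 211 214 210 211 211 218 216 213
  218 217 217 216 212 219]
 [215 219 213 215 216 213 214 215 215 209 209 215 210 207 216 217 215 216
  218 218 218 217 212 219]
 [214 220 211 215 217 213 214 217 215 207 210 214 210 208 218 218 213 219
  219 217 219 215 215 221]
 [215 218 212 213 216 208 215 217 212 210 211 210 211 211 217 218 213 219
  218 217 220 213 216 219]
 [216 218 209 213 216 208 217 215 211 207 212 211 209 211 218 218 213 219
  218 217 217 214 219 216]]
```

View pics/w4.png

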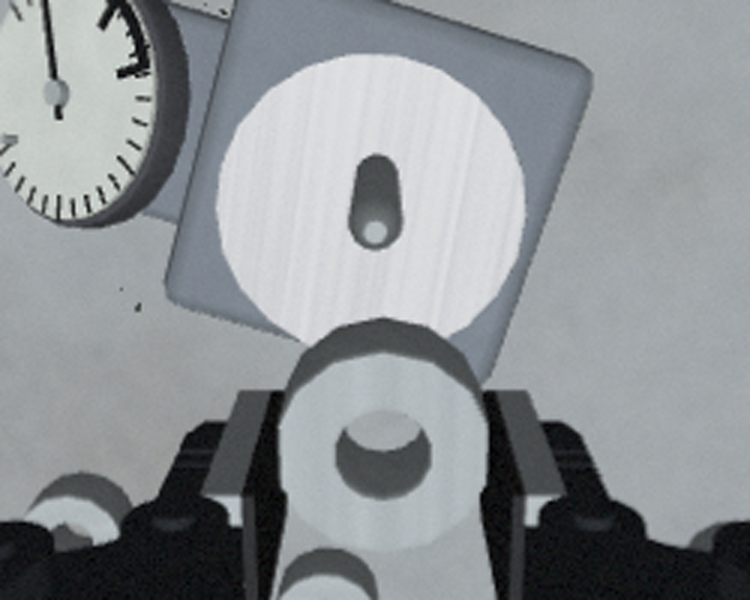

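The tip is at (375,232) in the crop and the hole at (383,453), so they are nearly in line. I compute the shift.

```bash
python3 - <<'E'
from h import *
import pickle
w=pickle.load(open("w4.pkl","rb"))
o,d=ray(w,(257.8,250.8)); R=cv2.Rodrigues(w["rvec"])[0]; dc=R@d
P=o+d/dc[2]*(K(w)*.034/69.5); print("collar by size",P)
for zt in (P[2],.1717-.014): c=onz(w,(257.8,250.8),zt); t=onz(w,(255,177),.125); print(zt,c,t,t-c)
E
```

```text
collar by size [ 0.48171642 -0.28422436  0.14659852]
0.14659851668169716 [ 0.48171642 -0.28422436  0.14659852] [ 0.4949453  -0.25497554  0.125     ] [ 0.01322889  0.02924882 -0.02159852]
0.15769999999999998 [ 0.48413906 -0.27938449  0.1577    ] [ 0.4949453  -0.25497554  0.125     ] [ 0.01080624  0.02440895 -0.0327    ]
```

Request:
play_rows(steps=[0.0054, 0.0122, 0, 0, 0.0054, 0.0122, 0, 0, 0, 0, -0.01, 0, 0, 0, 0, 0, 0, 0, 0, 0])

```text
time: 6.22
tcp_pos: [0.4913, -0.2563, 0.1612]
ee_rot: [-2.677, -1.645, 0.001]
wrist_force: [0.1, 0.0, -1.1]
width: 0.365
grasp_force: 40.2
```

```bash
python3 - <<'E'
from h import *
import pickle
w=grab("wrist"); pickle.dump(w,open("w5.pkl","wb")); 
s=env.read_state(); print(s["time"],s["tcp_pos"],s["wrist_force"],s["ee_rot"])
save(w["frame"][120:300,170:350],"w5.png",3.3)
z=s["tcp_pos"][2]-.0143
c=onz(w,(257.8,250.8),z); print(c, onz(w,(257.8,250.8),.125), proj(w,(c[0],c[1],.125)))
E
```

```text
6.275 [ 0.49137502 -0.25634972  0.16131444] [-0.34214816 -0.75923659 -0.4211244 ] [ 2.67656875e+00  1.64452043e+00 -3.39689389e-04]
[ 0.49333841 -0.25498647  0.14701444] [ 0.4884907  -0.26456246  0.125     ] [257.76391102 231.88255849]
```

View pics/w5.png

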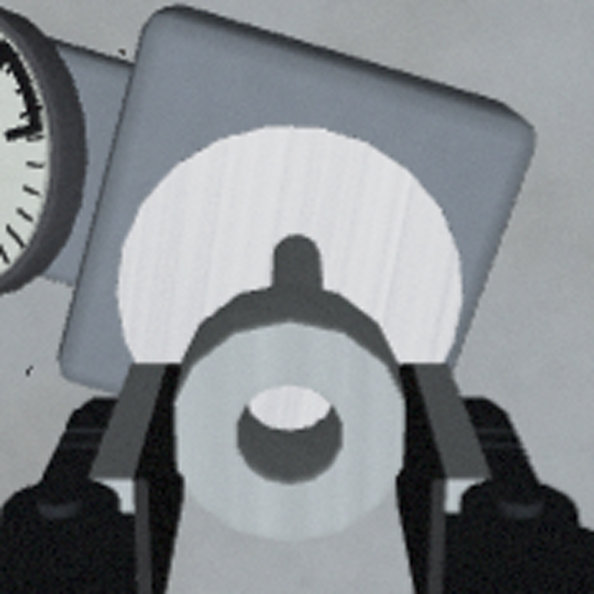

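The view shows the spindle base at x≈297 against the hole at x≈290, about 1.5 mm to the right. That agrees with the computed residual of +1.6 mm in x. I correct for it and lower gently.

Request:
play_rows(steps=[0.0016, 0, 0, 0, 0, 0, 0, 0, 0, 0, -0.003, 0, 0, 0, -0.003, 0, 0, 0, 0, 0, 0, 0, 0, 0])

```text
time: 7.02
tcp_pos: [0.4932, -0.2559, 0.1553]
ee_rot: [-2.676, -1.646, 0.0]
wrist_force: [0.5, 0.2, -0.8]
width: 0.366
grasp_force: 40.3
```

Request:
play_rows(steps=[0, 0, -0.003, 0, 0, 0, 0, 0, 0, 0, 0, 0])

```text
time: 7.4
tcp_pos: [0.4932, -0.2559, 0.1523]
ee_rot: [-2.676, -1.646, 0.0]
wrist_force: [1.0, -0.1, -0.8]
width: 0.368
grasp_force: 40.3
```

```bash
cat >> h.py <<'E'
def stat(n):
    F=[]
    w=grab("wrist"); import pickle; pickle.dump(w,open(n+".pkl","wb")); F.append(env.read_state()["wrist_force"])
    s=env.read_state(); print(round(s["time"],2),s["tcp_pos"].round(4),s["wrist_force"].round(2),round(s["width"],3)); return w,s
E
python3 - <<'E'
from h import *
for i in range(3): w,s=stat("w6")
c=onz(w,(257.8,250.8),s["tcp_pos"][2]-.0143); print(c)
save(w["frame"][:300,:350],"w6.png",2)
E
```

```text
7.45 [ 0.4933 -0.2558  0.1523] [ 0.77  1.47 -1.68] 0.365
7.5 [ 0.4933 -0.2559  0.1524] [-0.53  0.35 -0.62] 0.368
7.55 [ 0.4933 -0.2559  0.1524] [-0.33 -0.4  -0.46] 0.363
[ 0.49530454 -0.25465418  0.13805083]
```

Request:
play_rows(steps=[0, 0, -0.003, 0, 0, 0, -0.003, 0, 0, 0, 0, 0, 0, 0, 0, 0])

```text
time: 8.05
tcp_pos: [0.4932, -0.2559, 0.1463]
ee_rot: [-2.676, -1.646, 0.0]
wrist_force: [1.4, -0.9, -1.0]
width: 0.365
grasp_force: 40.3
```

```bash
python3 - <<'E'
from h import *
for i in range(3): w,s=stat("w6")
g=w["frame"][:300,:350]
save(g,"w6.png",2)
E
```

```text
8.1 [ 0.4933 -0.2559  0.1463] [ 0.17  0.7  -1.14] 0.368
8.15 [ 0.4933 -0.2559  0.1464] [-1.21 -0.42 -0.97] 0.363
8.2 [ 0.4933 -0.2559  0.1464] [ 0.39 -0.37 -1.18] 0.366
```

View pics/w6.png

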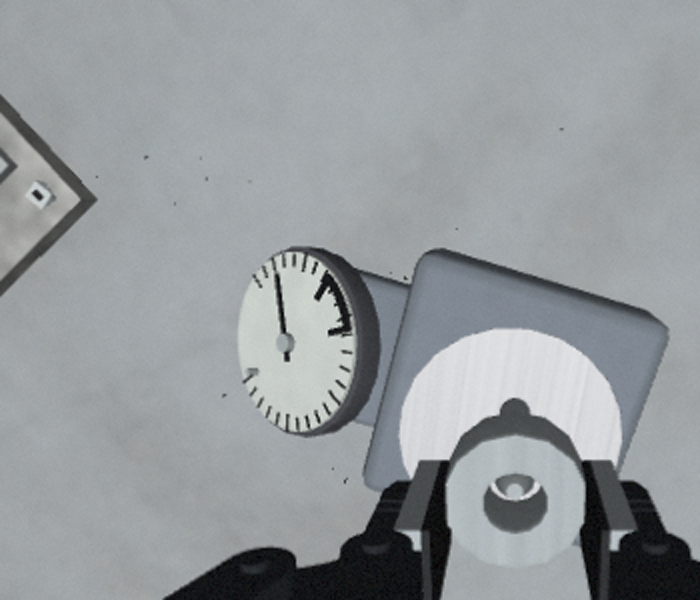

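The tip shows centred in the hole at (515,490), and the needle has not moved, at (276,272) from the hub at (285,343). I thread the collar down.

Request:
play_rows(steps=[0, 0, -0.009, 0, 0, 0, -0.009, 0, 0, 0, -0.009, 0, 0, 0, -0.009, 0, 0, 0, -0.008, 0, 0, 0, 0, 0, 0, 0, 0, 0])

```text
time: 9.07
tcp_pos: [0.4933, -0.256, 0.1024]
ee_rot: [2.676, 1.646, 0.0]
wrist_force: [-0.1, -0.1, -1.2]
width: 0.368
grasp_force: 40.3
```

Request:
play_rows(steps=[0, 0, -0.003, 0, 0, 0, -0.001, 0, 0, 0, 0, 0, 0, 0, 0, 0])

```text
time: 9.57
tcp_pos: [0.4933, -0.2559, 0.0984]
ee_rot: [2.676, 1.646, 0.0]
wrist_force: [0.0, -0.3, -2.1]
width: 0.362
grasp_force: 40.3
```

```bash
python3 - <<'E'
from h import *
for i in range(4): w,s=stat("w7")
E
```

```text
9.62 [ 0.4933 -0.2559  0.0984] [ 0.32 -0.07 -1.75] 0.364
9.68 [ 0.4933 -0.2559  0.0984] [-0.14  0.33 -1.49] 0.36
9.72 [ 0.4933 -0.2559  0.0984] [-0.08 -0.52 -1.18] 0.372
9.78 [ 0.4933 -0.2559  0.0984] [-0.03 -0.32 -1.76] 0.365
```

Request:
play_rows(steps=[0, 0, -0.001, 0, 0, 0, 0, 0])

```text
time: 10.02
tcp_pos: [0.4932, -0.2558, 0.0972]
ee_rot: [-2.676, -1.646, 0.0]
wrist_force: [0.1, 0.3, -1.8]
width: 0.367
grasp_force: 40.3
```

Request:
play_rows(steps=[0, 0, 0, 0, 0, 0, 0, 0, 0, 0, 0, 0], hand=60)

```text
time: 10.4
tcp_pos: [0.4933, -0.2559, 0.0974]
ee_rot: [2.676, 1.646, 0.0]
wrist_force: [0.6, 0.2, -0.9]
width: 0.767
grasp_force: 0.0
```

Request:
play_rows(steps=[0, 0, 0.03, 0, 0, 0, 0.05, 0, 0, 0, 0.05, 0, 0.01, -0.02, 0.03, 0, 0, 0, 0, 0, 0, 0, 0, 0])

```text
time: 11.15
tcp_pos: [0.5027, -0.2752, 0.2564]
ee_rot: [-2.675, -1.645, 0.001]
wrist_force: [-0.6, -0.3, -0.2]
width: 0.765
grasp_force: 0.0
```

```bash
cat >> h.py <<'E'
def dial(w,z=.045,c=(.4258,-.2074)):
    "resample the dial plane to polar; report dark fraction of needle by angle"
    g=cv2.cvtColor(w["frame"],cv2.COLOR_RGB2GRAY)
    p=proj(w,(*c,z)); return g,p
E
python3 - <<'E'
from h import *
w,s=stat("w8")
g,p=dial(w,.05); print(p, ray(w,(256,192))[0])
e=disc(w,p,45,165); print("dial",e,onz(w,e[0],.05))
print("collar pred",proj(w,(.4953,-.2547,.083)),"tip",proj(w,(.4952,-.2548,.124)))
save(w["frame"],"w8.png",1.5)
E
```

```text
11.2 [ 0.5024 -0.2749  0.256 ] [-0.09 -0.27 -0.84] 0.764
[158.71064867 144.88855641] [ 0.53392157 -0.21643815  0.37471637]
dial ((164.1868438720703, 137.5393829345703), (42.34172058105469, 62.32997512817383), 1.2093976736068726) [ 0.43460427 -0.20359706  0.05      ]
collar pred [239.32661367 161.0031557 ] tip [236.39306157 170.16844965]
```

```bash
cat >> h.py <<'E'
def needle(w,guess,show=0):
    g=cv2.cvtColor(w["frame"],cv2.COLOR_RGB2GRAY)
    (cx,cy),(a,b),th=disc(w,guess,45,165)
    t=np.radians(th); R=np.array([[np.cos(t),-np.sin(t)],[np.sin(t),np.cos(t)]])
    A=R@np.diag([a/2,b/2])@R.T   # unit circle -> image
    ang=np.radians(np.arange(0,360,1)); u=np.stack([np.sin(ang),-np.cos(ang)])
    def samp(r):
        q=(A@(u*r)).T+[cx,cy]; return cv2.remap(g,q[:,0].astype(np.float32)[None],q[:,1].astype(np.float32)[None],cv2.INTER_LINEAR)[0].astype(float)
    inn=np.mean([samp(r) for r in np.linspace(.35,.6,6)],0); out=np.mean([samp(r) for r in np.linspace(.72,.8,3)],0)
    k=inn.argmin(); wt=np.clip(np.median(inn)-20-inn,0,None); d=(np.arange(360)-k+180)%360-180; wt[abs(d)>12]=0
    n=(k+(wt*d).sum()/wt.sum())
    arc=np.where(np.mean([samp(r) for r in np.linspace(.76,.9,4)],0)<110)[0]
    print("needle deg",round(n,1),"dark run",arc); return n
E
python3 - <<'E'
from h import *
import pickle
w1=pickle.load(open("w1.pkl","rb")); needle(w1,(160,136))
w=pickle.load(open("w8.pkl","rb")); needle(w,(164,137))
E
```

```text
needle deg 330.4 dark run [ 33  34  35  36  37  38  39  40  41  42  56  57  58  68  69  70  71  74
  75  76  77  78  79  80  81  82 241 336 337 338 339]
needle deg 356.4 dark run [34 35 36 37 38 39 40 41 42 69 70 71 75 76 77 78 79 80 81]
```

View pics/w8.png

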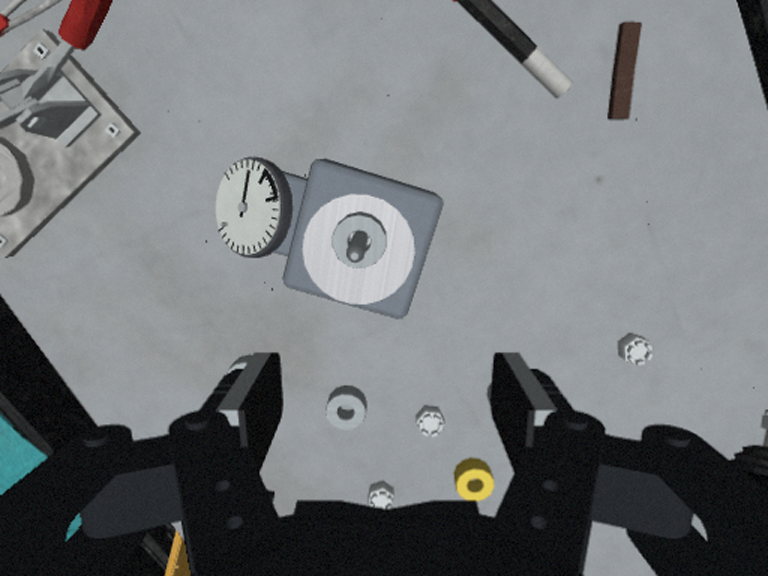

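The collar lies flat on the pan, round the spindle at (357,243). The needle has moved about 26° clockwise, and the heavy marks are still some way ahead. Next is c3, the most isolated collar.

Request:
play_rows(steps=[-0.045, -0.012, -0.01, 0, -0.045, -0.015, -0.03, 0, -0.045, -0.015, -0.04, 0, -0.016, -0.0066, -0.055, 0, 0, 0, -0.015, 0, 0, 0, 0, 0])

```text
time: 11.95
tcp_pos: [0.3527, -0.3238, 0.1068]
ee_rot: [-2.674, -1.646, 0.002]
wrist_force: [-0.0, 0.7, -0.1]
width: 0.767
grasp_force: 0.0
```

```bash
cat >> h.py <<'E'
def ring(w,P):
    p=proj(w,P); w2=dict(w); w2["frame"]=cv2.GaussianBlur(w["frame"],(3,3),0)
    q=p
    for k in range(3):
        g=cv2.cvtColor(w["frame"],cv2.COLOR_RGB2GRAY); m=np.zeros_like(g); cv2.circle(m,tuple(int(v) for v in q),48,255,-1)
        b=((cv2.GaussianBlur(g,(5,5),0)<120)&(m>0)).astype(np.uint8)
        n,l,st,c=cv2.connectedComponentsWithStats(b)
        e=disc(w2,q,26,167)
        q=e[0]
    print("pred",p.round(1),"ring",np.round(e[0],1),np.round(e[1],1),onz(w,e[0],P[2]).round(4),"dark blobs",[(c[i].round(0).tolist(),int(st[i,4])) for i in range(1,n) if st[i,4]>25])
E
python3 - <<'E'
from h import *
w,s=stat("w9"); ring(w,(.3515,-.3235,.018))
g=cv2.cvtColor(w["frame"],cv2.COLOR_RGB2GRAY); p=proj(w,(.3515,-.3235,.018)).astype(int)
print(g[p[1],p[0]-50:p[0]+50:2]); print(g[p[1]-50:p[1]+50:2,p[0]])
E
```

```text
12.0 [ 0.3536 -0.3244  0.1078] [-0.2   0.68 -0.01] 0.762
pred [254.3 204.9] ring [252.6 205.2] [44.4 46.4] [ 0.3503 -0.3231  0.018 ] dark blobs [([254.0, 182.0], 247), ([252.0, 209.0], 162)]
[154 153 152 152 154 152 151 154 152 153 153 152 154 180 181 183 180 180
 180 114  69 147 151 154 150 151 150 152 141  72 173 175 172 173 173 173
 165 151 156 151 153 146 149 149 146 146 149 148 150 149]
[149 149 150 149 147 146 146 148 148 146 146  95  71  74 160 180 178 176
 171 174 169 154 151 150 150 151 152  72  70  77  79 179 176 176 176 178
 174 162 156 158 159 157 162 160 158 156 155 159 159 158]
```

Request:
play_rows(steps=[-0.003, 0.0015, -0.04, 0, 0, 0, -0.0325, 0, 0, 0, 0, 0])

```text
time: 12.38
tcp_pos: [0.3502, -0.3225, 0.0348]
ee_rot: [-2.674, -1.647, -0.0]
wrist_force: [-0.5, -0.3, -0.5]
width: 0.763
grasp_force: 0.0
```

Request:
play_rows(steps=[0, 0, 0, 0, 0, 0, 0, 0, 0, 0, 0, 0, 0, 0, 0, 0], hand=255)

```text
time: 12.88
tcp_pos: [0.3506, -0.3236, 0.0368]
ee_rot: [2.673, 1.645, 0.003]
wrist_force: [-0.4, 0.7, 11.7]
width: 0.37
grasp_force: 38.6
```

Request:
play_rows(steps=[0, 0, 0.02, 0, 0, 0, 0.05, 0, 0, 0, 0.055, 0, 0.03, 0.01, 0.025, 0, 0.05, 0.015, 0, 0, 0.05, 0.015, -0.002, 0, 0, 0, 0, 0, 0, 0, 0, 0])

```text
time: 13.88
tcp_pos: [0.4786, -0.2831, 0.1834]
ee_rot: [2.676, 1.645, -0.0]
wrist_force: [-0.0, -0.4, -0.5]
width: 0.366
grasp_force: 40.0
```

```bash
cat >> h.py <<'E'
def holetip(w,s,dtop,ztip):
    g=cv2.cvtColor(w["frame"],cv2.COLOR_RGB2GRAY)
    # tip: bright spot inside the dark spindle
    p=proj(w,(.4949,-.2550,ztip)).astype(int)
    a=g[p[1]-14:p[1]+15,p[0]-14:p[0]+15]
    dk=((a<145)).astype(np.uint8); n,l,st,c=cv2.connectedComponentsWithStats(dk); i=1+st[1:,4].argmax()
    h=cv2.convexHull(cv2.findContours((l==i).astype(np.uint8),0,1)[0][0]); mk=np.zeros_like(dk); cv2.fillConvexPoly(mk,h,1)
    b=((a>140)&(mk>0)).astype(np.uint8); b=cv2.erode(mk,np.ones((3,3)))&b
    ys,xs=np.nonzero(b); tip=np.array([xs.mean(),ys.mean()])+p-14; print("tip px",tip.round(1),len(xs),"pred",p)
    # hole edges on collar top, from row/col profiles
    z=s["tcp_pos"][2]-dtop; q=np.array([257.8,250.8]); r=g[int(q[1])+4]; print("row",r[210:305:2]); print("col",g[205:300:2,258])
    return tip
E
python3 - <<'E'
from h import *
w,s=stat("w10"); t=holetip(w,s,.0188,.124); c=(257.8,250.8)
for d in (.0143,.0188): 
    a=onz(w,c,s["tcp_pos"][2]-d); b=onz(w,t,.124); print(d,a,b,b-a)
needle(w,proj(w,(.4346,-.2036,.05)))
E
```

```text
13.93 [ 0.4781 -0.2835  0.1833] [ 0.12  0.15 -0.1 ] 0.363
tip px [257.9 161.8] 58 pred [258 165]
row [ 76  72  19  18  21  14  20  91 182 183 182 180 181 181 181 179 141  80
  78  75  73  77  73  76  74  75  77  77  77  76  78 120 185 186 185 187
 186 191 186 184 169  20   9  15  12  12  65  75]
col [202  75  73  77  83  82 155 185 187 187 185 181 180 183 180 176 170 170
 168 170 168 169  70  76  77  75  78  75  78  96 186 184 178 180 184 186
 180 182 174 164 162 164 148 145 151 149 145 166]
0.0143 [ 0.48066168 -0.28190313  0.16901003] [ 0.49555483 -0.25286958  0.124     ] [ 0.01489315  0.02903356 -0.04501003]
0.0188 [ 0.47967375 -0.28386156  0.16451003] [ 0.49555483 -0.25286958  0.124     ] [ 0.01588108  0.03099199 -0.04051003]
needle deg 26.6 dark run [ 44  45  46  47  48  49  50  73  74  78  79  80  81  82  83  84 187]
```

```bash
python3 - <<'E'
from h import *
import pickle
for n in ("w4","w6","w10"):
    w=pickle.load(open(n+".pkl","rb")); g=cv2.cvtColor(w["frame"],cv2.COLOR_RGB2GRAY)
    def edges(v,o):
        v=v.astype(float); d=np.diff(v); return [(int(i+o),int(d[i])) for i in np.where(abs(d)>14)[0]]
    print(n,"col",edges(g[200:300,258],200)); print(" row",edges(g[256,205:310],205))
E
```

```text
w4 col [(204, -39), (205, -105), (215, 15), (216, 36), (217, 51), (249, -53), (250, -35), (264, 15), (265, 30), (266, 54)]
 row [(212, -49), (221, 18), (222, 81), (223, 66), (241, -42), (242, -48), (271, 23), (272, 52), (273, 25), (291, -82), (292, -75), (301, 25), (302, 33)]
w6 col [(215, 21), (216, 38), (217, 49), (235, -20), (236, -54), (241, 56), (249, -58), (250, -54), (264, 18), (265, 28), (266, 56)]
 row [(212, -58), (221, 27), (222, 76), (223, 69), (241, -41), (242, -47), (271, 28), (272, 50), (273, 21), (291, -82), (292, -71), (299, 15), (302, 39)]
w10 col [(205, -128), (215, 24), (216, 49), (217, 31), (248, -90), (263, 31), (264, 59), (287, -15), (297, 26)]
 row [(212, -41), (213, -18), (219, -16), (223, 59), (224, 94), (242, -29), (243, -50), (270, 32), (271, 51), (272, 15), (289, -22), (290, -152), (301, 28), (302, 29)]
```

```bash
python3 - <<'E'
from h import *
import pickle
w=pickle.load(open("w10.pkl","rb"))
a=onz(w,(257.1,250),.1833-.0188); b=onz(w,(257.9,161.8),.124); print(a,b,(b-a).round(4))
print(onz(pickle.load(open("w8.pkl","rb")),(236.5,167.5),.124), proj(pickle.load(open("w8.pkl","rb")),b), proj(pickle.load(open("w8.pkl","rb")),(.4949,-.255,.124)))
g=cv2.cvtColor(pickle.load(open("w8.pkl","rb"))["frame"],cv2.COLOR_RGB2GRAY); print(g[158:180,226:248])
E
```

```text
[ 0.47956511 -0.2833522   0.1645    ] [ 0.49554221 -0.25283463  0.124     ] [ 0.016   0.0305 -0.0405]
[ 0.4962884  -0.25292753  0.124     ] [235.61648684 167.81529026] [236.17804579 170.55513124]
[[171 172 169 171 171 159 106 141 154  70  71  73  71  76  70  72  72  72
   78 115 150 173]
 [173 172 171 170 166 142  84 130  96  70  74  74  71  73  72  75  73  72
   86 152 190 147]
 [171 173 168 170 168 131  82 121  74  72  74  73  72  74  76  71  75  72
   94 172 187 145]
 [171 169 171 170 165 131  66  69  72  73  73  72  73  73  75  73  74  75
  101 174 184 146]
 [172 171 170 169 167 146  70  69  70  74  78  75  73  72  76  71  73  80
  126 185 131 147]
 [173 171 168 173 170 149  78  73  74  75  77  77  75  73  76  75  72  75
  107 120  93 162]
 [172 170 168 170 172 157  93  76  82  83  84  82  81  78  73  73  71  77
   94  73 110 173]
 [173 170 172 171 167 136  72  82  88  90  91  89  89  84  81  77  72  73
   70  89 149 175]
 [170 171 172 170 160  94  84  92  93  97  97  97  96  89  86  79  73  71
   81 120 174 177]
 [176 170 166 171 160  95  84  93  99 105 108 107  98  92  89  82  
[... 442 characters left out ...]
1 165 128  92  82  98 152 175
  176 171 172 174]
 [167 179 166 171 169 168 141 106  92 120 131 110  89  87 104 151 173 175
  173 173 174 174]
 [205 197 164 168 171 174 170 163 108  95  90  92  98 133 169 171 172 171
  176 173 172 177]
 [203 202 197 167 171 173 172 172 173 172 151 155 169 171 167 167 172 175
  176 175 175 173]
 [205 200 204 204 192 174 170 173 176 177 177 174 171 171 167 168 174 174
  174 169 176 175]
 [204 201 202 205 202 192 166 181 179 176 175 171 174 166 165 167 171 170
  173 174 191 194]
 [203 201 202 203 203 201 202 206 197 163 189 162 172 171 166 169 179 169
  204 205 204 204]
 [201 200 202 202 200 201 202 204 205 201 199 199 200 201 200 199 199 196
  205 205 207 203]]
```

```bash
python3 - <<'E'
from h import *
import pickle
w=pickle.load(open("w10.pkl","rb"))
g=cv2.cvtColor(w["frame"],cv2.COLOR_RGB2GRAY); print(g[152:178,246:272])
a=onz(w,(257.1,250),.1833-.0188); 
for v in ((258,164),(258,165),(258,166)): b=onz(w,v,.124); print(b,(b-a).round(4))
E
```

```text
[[183 176 119 160 211 163  75  78  77  77  78  77  78  76  78  80  78  79
   77 117 212 195  91 157 183 181]
 [183 176 121 160 202 135  73  77  76  80  79  78  79  81  82  82  81  81
   82 116 204 162  95 156 182 184]
 [185 178 111 113 197 132  78  79  76  80  77  79  80  79  78  77  79  78
   78 107 162 102  93 153 182 182]
 [183 176 109  86 133 102  77  78  83  80  79  83  83  79  77  78  77  81
   79  92 131  73  94 157 184 182]
 [182 176 113  74  80 105  75  76  76  79  85  85  88  85  82  80  79  78
   79  83 102  74  98 173 184 182]
 [183 177 140  78  71  74  80  79  82  88  92  94  93  92  90  88  86  85
   82  77  74  76 113 174 183 183]
 [185 187 172  97  78  76  80  81  88  93  96  95  99  95  96  95  92  91
   83  79  79  92 144 189 182 183]
 [179 184 177 143  77  79  84  90  93  96 102 100 102 102  98 100  98  94
   86  82  81 113 178 187 179 179]
 [183 186 182 171  92  81  86  93  97 101 104 105 105 108 107 106 100  93
   89  86  89 134 184 187 185 181]
 [184 184 185 175 121  85  91  96 100 105 110 112 114 115 112 109 106 102
   96  89  93 145 188 189 183 181]
 [181 182 
[... 1226 characters left out ...]
 184 182 182 182 180 181 180 181 185
  186 186 184 183 183 185 180 162]
 [179 169 181 179 182 182 187 190 187 184 184 183 179 179 178 181 183 185
  183 184 180 183 185 185 206 219]
 [208 170 176 173 181 183 182 187 186 183 182 181 179 179 181 178 183 181
  183 179 182 185 183 184 218 220]
 [211 214 215 209 182 199 161 192 182 182 182 177 176 178 179 176 179 179
  185 196 188 216 213 214 217 219]
 [213 212 218 216 217 218 216 210 204 169 171 172 172 178 192 169 177 216
  218 217 218 217 215 220 221 221]]
[ 0.4950263  -0.25397527  0.124     ] [ 0.0155  0.0294 -0.0405]
[ 0.49476839 -0.25448354  0.124     ] [ 0.0152  0.0289 -0.0405]
[ 0.49451006 -0.25499266  0.124     ] [ 0.0149  0.0284 -0.0405]
```

Request:
play_rows(steps=[0.0077, 0.0144, 0, 0, 0.0077, 0.0144, 0, 0, 0, 0, -0.01, 0, 0, 0, -0.008, 0, 0, 0, 0, 0, 0, 0, 0, 0])

```text
time: 14.68
tcp_pos: [0.4943, -0.2547, 0.1648]
ee_rot: [2.677, 1.644, -0.001]
wrist_force: [-0.2, 0.9, -0.1]
width: 0.363
grasp_force: 40.0
```

Request:
play_rows(steps=[-0.0008, 0, 0, 0, 0, 0, -0.003, 0, 0, 0, -0.003, 0, 0, 0, -0.003, 0, 0, 0, 0, 0])

```text
time: 15.3
tcp_pos: [0.4937, -0.254, 0.1555]
ee_rot: [-2.676, -1.646, 0.001]
wrist_force: [0.1, -0.4, -0.4]
width: 0.362
grasp_force: 40.0
```

Request:
play_rows(steps=[0, 0, -0.003, 0, 0, 0, -0.003, 0, 0, 0, 0, 0])

```text
time: 15.68
tcp_pos: [0.4936, -0.254, 0.1495]
ee_rot: [-2.676, -1.646, 0.001]
wrist_force: [-0.9, 1.2, -0.4]
width: 0.366
grasp_force: 40.0
```

```bash
python3 - <<'E'
from h import *
for i in range(3): w,s=stat("w11")
g=cv2.cvtColor(w["frame"],cv2.COLOR_RGB2GRAY); print(g[228:268:2,238:278:2]); needle(w,proj(w,(.4346,-.2036,.05)))
E
```

```text
15.72 [ 0.4938 -0.2541  0.1497] [-0.94 -0.87 -1.57] 0.364
15.78 [ 0.4938 -0.2541  0.1498] [ 0.39  0.07 -0.89] 0.36
15.82 [ 0.4939 -0.2542  0.1499] [-0.21  0.29  0.04] 0.366
[[187 188 186 184 186 184 186 185 186 184 186 184 184 184 182 183 182 182
  182 184]
 [183 187 183 184 183 185 184 184 184 183 182 182 187 181 182 182 184 184
  186 185]
 [183 186 185 183 185 185 183 183 187 183 183 183 184 184 188 184 184 184
  185 186]
 [183 181 183 182 180 186 182 181 188 185 182 186 185 186 187 187 186 187
  186 186]
 [183 181 184 181 185 184 177 167 136 114 102 123 157 174 182 184 186 188
  186 185]
 [187 183 186 187 184 168  91 103 105 107 111 109 103  96 118 178 186 187
  188 189]
 [184 184 185 179 205 111  94 105 110 113 118 114 107  98  90 178 184 189
  191 191]
 [183 182 182 147 215 200  92 106 127 185 186 152 114  99 111 212  94 189
  189 189]
 [185 187 180  68 112 215 125 106 172 185 186 185 114  97 188 159  71 182
  187 186]
 [188 190 117  73  71  97 202 133 171 187 186 186 124 212 129  73  75 106
  181 184]
 [192 189 115  77  74  73  74 109 175 184 179 152 135  78  73  73  71  89
  1
[... 172 characters left out ...]
 183]
 [181 180 143  78  78  77  77  73  74  75  75  74  77  75  78  76  78 121
  186 188]
 [181 181 175  96  77  78  77  78  77  80  79  73  75  78  74  77  89 176
  187 187]
 [182 182 185 153  90  82  80  75  78  74  76  77  78  76  81  87 134 187
  185 187]
 [186 186 187 189 152  94  78  83  79  76  81  77  80  82  93 127 187 183
  185 187]
 [187 188 187 186 186 167 108  96  92  81  85  89  93 112 164 189 186 187
  190 185]
 [185 188 187 186 185 186 189 185 158 128 131 158 175 186 186 186 185 188
  186 185]
 [188 187 187 186 190 187 190 189 187 187 186 186 182 183 183 183 182 183
  181 178]]
needle deg 18.0 dark run [ 39  40  41  42  43  44  69  70  71  72  75  76  77  78  79  80  81 173]
```

Request:
play_rows(steps=[0, 0, -0.007, 0, 0, 0, -0.007, 0, 0, 0, -0.007, 0, 0, 0, -0.006, 0, 0, 0, 0, 0, 0, 0, 0, 0])

```text
time: 16.58
tcp_pos: [0.4939, -0.2543, 0.1229]
ee_rot: [2.676, 1.646, 0.0]
wrist_force: [0.0, 0.3, -0.3]
width: 0.365
grasp_force: 40.0
```

Request:
play_rows(steps=[0, 0, -0.002, 0, 0, 0, -0.0012, 0, 0, 0, 0, 0, 0, 0, 0, 0])

```text
time: 17.08
tcp_pos: [0.4938, -0.2542, 0.1196]
ee_rot: [2.676, 1.646, 0.0]
wrist_force: [0.1, 1.4, -0.2]
width: 0.364
grasp_force: 40.0
```

```bash
python3 - <<'E'
from h import *
for i in range(4): w,s=stat("w12")
E
```

```text
17.12 [ 0.4939 -0.2542  0.1197] [ 0.09  0.15 -0.75] 0.365
17.18 [ 0.4939 -0.2542  0.1197] [ 0.75 -0.09 -0.62] 0.36
17.23 [ 0.4939 -0.2542  0.1197] [ 0.22  0.34 -0.41] 0.362
17.27 [ 0.4939 -0.2542  0.1197] [ 0.4  -0.34 -1.83] 0.361
```

Request:
play_rows(steps=[0, 0, -0.001, 0, 0, 0, 0, 0])

```text
time: 17.52
tcp_pos: [0.4939, -0.2542, 0.1186]
ee_rot: [2.676, 1.646, 0.0]
wrist_force: [-0.2, 0.8, 0.1]
width: 0.363
grasp_force: 40.1
```

Request:
play_rows(steps=[0, 0, 0, 0, 0, 0, 0, 0, 0, 0, 0, 0], hand=60)

```text
time: 17.9
tcp_pos: [0.4939, -0.2542, 0.1187]
ee_rot: [2.676, 1.646, 0.0]
wrist_force: [-0.4, 0.6, -0.0]
width: 0.768
grasp_force: 0.0
```

Request:
play_rows(steps=[0, 0, 0.03, 0, 0, 0, 0.05, 0, 0, 0, 0.02, 0, -0.03, -0.015, 0, 0, -0.04, -0.015, 0, 0, 0, 0, 0, 0, 0, 0, 0, 0])

```text
time: 18.77
tcp_pos: [0.4244, -0.2839, 0.2188]
ee_rot: [2.676, 1.646, 0.001]
wrist_force: [0.6, 0.5, 0.8]
width: 0.763
grasp_force: 0.0
```

```bash
python3 - <<'E'
from h import *
w,s=stat("w13"); p=proj(w,(.4346,-.2036,.05)); print(p); print(disc(w,p,60,165)); needle(w,p)
x,y=[int(v) for v in p]; save(w["frame"][max(0,y-50):y+50,x-45:x+120],"w13.png",4.8)
E
```

```text
18.82 [ 0.4248 -0.2837  0.2187] [0.11 0.07 0.13] 0.769
[224.21118635  91.25980422]
((220.8747100830078, 94.14232635498047), (55.69437789916992, 74.44269561767578), 10.592073440551758)
needle deg 26.5 dark run [ 32  33  34  35  36  37  38  39  67  68  69  73  74  75  76  77  78  79
  80 129]
```

View pics/w13.png

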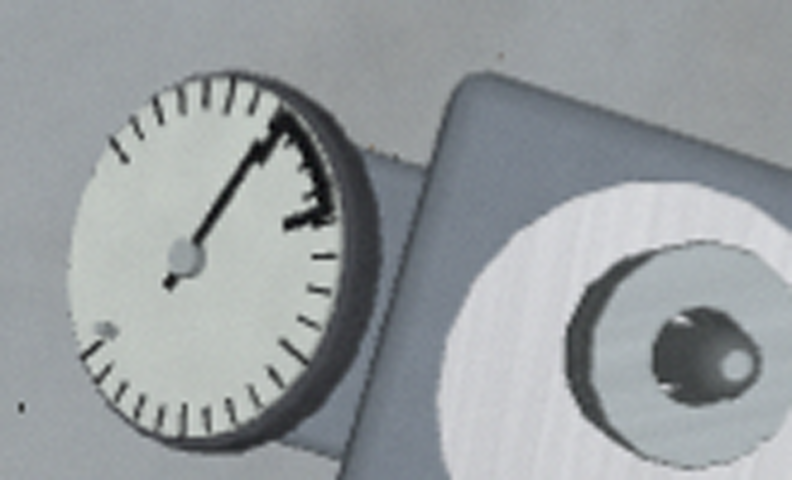

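Two collars are on and flat, but the needle at (275,130) lies only on the first heavy mark. Adding any third collar (0.57 rad at most) stays inside the 0.64 rad span, so a third is right. I take c2, with a narrower opening to clear the nut.

Request:
play_rows(steps=[-0.005, -0.034, -0.03, 0, -0.005, -0.034, -0.04, 0, -0.006, -0.0333, -0.0417, 0, 0, 0, 0, 0, 0, 0, 0, 0], hand=95)

```text
time: 19.45
tcp_pos: [0.4088, -0.385, 0.107]
ee_rot: [-2.675, -1.647, -0.0]
wrist_force: [0.3, 0.0, 0.2]
width: 0.626
grasp_force: 0.0
```

```bash
python3 - <<'E'
from h import *
w,s=stat("w14"); ring(w,(.409,-.385,.018))
g=cv2.cvtColor(w["frame"],cv2.COLOR_RGB2GRAY)
p=proj(w,(.4665,-.428,.018)); print("nut pred",p)
x,y=p.astype(int); m=(g[y-40:y+40,x-40:x+40]>195).astype(np.uint8); n,l,st,c=cv2.connectedComponentsWithStats(m); i=1+st[1:,4].argmax(); q=c[i]+[x-40,y-40]; print("nut",q,st[i],onz(w,q,.018))
E
```

```text
19.5 [ 0.4093 -0.3847  0.1076] [-0.56 -0.25  0.14] 0.625
pred [256.1 204.5] ring [257.  203.3] [44.8 46.1] [ 0.4099 -0.3845  0.018 ] dark blobs [([257.0, 180.0], 220), ([257.0, 207.0], 159)]
nut pred [358.64372101 221.57629046]
nut [358.34782609 218.04092072] [ 27  24  28  26 391] [ 0.46729207 -0.42549616  0.018     ]
```

Request:
play_rows(steps=[0.0005, 0, -0.04, 0, 0, 0, -0.0325, 0, 0, 0, 0, 0])

```text
time: 19.88
tcp_pos: [0.4089, -0.3835, 0.034]
ee_rot: [-2.672, -1.648, -0.0]
wrist_force: [-0.4, -0.3, 1.2]
width: 0.628
grasp_force: 0.0
```

Request:
play_rows(steps=[0, 0, 0, 0, 0, 0, 0, 0, 0, 0, 0, 0, 0, 0, 0, 0], hand=255)

```text
time: 20.38
tcp_pos: [0.4097, -0.3858, 0.0365]
ee_rot: [2.674, 1.645, 0.003]
wrist_force: [-0.8, 2.3, 7.4]
width: 0.363
grasp_force: 39.7
```

Request:
play_rows(steps=[0, 0, 0.02, 0, 0, 0, 0.05, 0, 0, 0, 0.055, 0, 0.019, 0.022, 0.025, 0, 0.025, 0.04, 0, 0, 0.025, 0.04, 0, 0, 0, 0, 0, 0, 0, 0, 0, 0])

```text
time: 21.38
tcp_pos: [0.4771, -0.2839, 0.1856]
ee_rot: [2.675, 1.645, 0.001]
wrist_force: [-0.5, -0.3, -1.5]
width: 0.365
grasp_force: 40.2
```

```bash
python3 - <<'E'
from h import *
w,s=stat("w15"); g=cv2.cvtColor(w["frame"],cv2.COLOR_RGB2GRAY)
def edges(v,o):
    d=np.diff(v.astype(float)); return [(int(i+o),int(d[i])) for i in np.where(abs(d)>20)[0]]
print("col",edges(g[200:300,257],200)); print("row",edges(g[255,205:310],205))
p=proj(w,(.4949,-.2548,.123)); print(p); x,y=p.astype(int)
m=(g[y-10:y+11,x-10:x+11]); print(m)
E
```

```text
21.43 [ 0.4767 -0.2845  0.1854] [ 0.32 -0.91 -0.65] 0.362
col [(203, -67), (204, -61), (214, 25), (215, 69), (246, -66), (261, 30), (262, 56)]
row [(213, -37), (223, 61), (224, 110), (243, -54), (270, 28), (271, 47), (290, -148), (301, 34)]
[260.03468327 161.94585036]
[[114 203 164  76  77  79  78  78  76  79  80  79  82  81  81  81  95 150
  159  73 114]
 [ 88 144 166  75  78  77  80  79  82  79  83  85  79  81  80  80  92 134
  102  72  91]
 [ 71 100 162  77  77  79  77  86  84  88  89  87  83  81  83  77  78  76
   72  71  93]
 [ 70  73  75  79  79  85  83  88  93  95  91  92  89  91  86  82  77  76
   75  79  87]
 [ 78  77  74  79  80  87  93  96  94  96  98  98  98  95  93  84  83  76
   73  75  89]
 [ 73  81  77  78  88  93  99 100 101 105 105 105 102 100  94  91  87  80
   76  74  92]
 [ 77  83  76  84  90  98 102 103 103 112 110 113 111 106 100  94  91  85
   75  75  98]
 [ 77  72  76  86  94  99 106 110 113 118 122 119 117 110 104  99  90  86
   76  76 108]
 [ 78  77  83  87  95 102 105 119 140 159 168 166 134 117 108  98  91  86
   80  89 142]
 [ 94  77  79  89  94 103 116 
[... 338 characters left out ...]
4 108  85  95 113 152 181 188 186 186 179 136  98  89  88 127
  185 187 185]
 [183 186 181 148  85  86  98 113 151 178 180 177 137 101  90  86 108 167
  186 185 185]
 [184 184 183 176 132  92  90  94 100 106 101 102  95  91  95 111 166 181
  187 184 181]
 [183 186 185 184 183 156 112  91  88  94  89  90  91 106 145 183 182 182
  182 180 181]
 [187 186 189 189 186 186 181 153 116 115 113 118 143 181 179 182 181 181
  182 180 180]
 [187 185 185 187 183 181 187 183 185 184 180 182 180 182 179 179 178 179
  180 179 179]
 [183 181 187 181 184 180 181 182 181 183 181 181 179 179 180 180 181 181
  180 183 182]
 [178 179 182 181 181 181 182 178 180 179 181 184 179 180 181 183 186 184
  185 185 185]]
```

```bash
python3 - <<'E'
from h import *
import pickle
w=pickle.load(open("w15.pkl","rb"))
a=onz(w,(257.2,248.2),.1854-.0185); b=onz(w,(260.1,162.1),.123); print(a,b,(b-a).round(4), (b-a)[:2]+[.4767,-.2845])
E
```

```text
[ 0.47857251 -0.28328743  0.1669    ] [ 0.49489307 -0.25489643  0.123     ] [ 0.0163  0.0284 -0.0439] [ 0.49302055 -0.256109  ]
```

Request:
play_rows(steps=[0.0082, 0.0142, 0, 0, 0.0081, 0.0142, 0, 0, 0, 0, -0.01, 0, 0, 0, -0.01, 0, 0, 0, 0, 0, 0, 0, 0, 0])

```text
time: 22.18
tcp_pos: [0.4933, -0.2556, 0.1643]
ee_rot: [2.677, 1.644, -0.001]
wrist_force: [0.3, -0.3, -0.8]
width: 0.363
grasp_force: 40.2
```

Request:
play_rows(steps=[0, 0, -0.003, 0, 0, 0, -0.003, 0, 0, 0, -0.003, 0, 0, 0, 0, 0])

```text
time: 22.68
tcp_pos: [0.4935, -0.255, 0.1552]
ee_rot: [-2.676, -1.646, 0.0]
wrist_force: [0.6, 1.0, -0.9]
width: 0.362
grasp_force: 40.2
```

Request:
play_rows(steps=[0, 0, -0.003, 0, 0, 0, -0.003, 0, 0, 0, 0, 0])

```text
time: 23.05
tcp_pos: [0.4935, -0.2549, 0.1491]
ee_rot: [-2.676, -1.646, 0.001]
wrist_force: [-0.3, -0.2, -2.3]
width: 0.36
grasp_force: 40.2
```

```bash
python3 - <<'E'
from h import *
for i in range(3): w,s=stat("w16")
g=cv2.cvtColor(w["frame"],cv2.COLOR_RGB2GRAY); print(g[230:268:3,238:278:3]); needle(w,proj(w,(.4346,-.2036,.05)))
E
```

```text
23.1 [ 0.4935 -0.255   0.1492] [-0.19  0.28 -2.  ] 0.363
23.15 [ 0.4936 -0.2551  0.1494] [ 0.26 -0.29 -2.55] 0.357
23.2 [ 0.4937 -0.2551  0.1494] [-0.43 -0.62 -1.29] 0.359
[[183 184 183 181 183 183 181 183 185 183 184 184 183 183]
 [187 187 187 187 187 179 179 178 179 184 188 187 186 187]
 [185 185 186 171  92 104 109 110 103  94 181 185 186 184]
 [186 187 178 176  94 111 156 141 111  87 175 184 186 185]
 [191 188  70 178  93 144 188 189 108 151 141  90 193 193]
 [186 173  73  69 136 126 187 187 182 116  73  75 188 192]
 [181 157  78  73  76  77  78  74  76  70  74  72 183 185]
 [179 174  75  76  76  78  74  74  75  79  78  83 182 185]
 [188 185  94  77  77  81  78  78  77  71  78 117 186 188]
 [187 189 181  87  78  78  77  75  76  79  99 187 189 190]
 [187 186 185 185 113  84  85  83  90 115 187 184 188 187]
 [189 188 187 189 190 185 187 188 189 190 187 186 188 188]
 [184 184 186 184 183 182 184 186 186 182 186 185 185 185]]
needle deg 40.3 dark run [ 38  39  40  41  42  43  44  45  70  71  76  77  78  79  80  81 172 180
 181]
```

Request:
play_rows(steps=[0, 0, -0.005, 0, 0, 0, -0.005, 0, 0, 0, -0.0025, 0, 0, 0, 0, 0, 0, 0, 0, 0])

```text
time: 23.82
tcp_pos: [0.4937, -0.2551, 0.137]
ee_rot: [2.676, 1.646, 0.0]
wrist_force: [0.2, -0.5, -0.9]
width: 0.361
grasp_force: 40.2
```

```bash
python3 - <<'E'
from h import *
for i in range(4): w,s=stat("w17")
needle(w,proj(w,(.4346,-.2036,.05)))
E
```

```text
23.88 [ 0.4937 -0.2552  0.137 ] [ 0.8  -0.62 -0.97] 0.36
23.93 [ 0.4937 -0.2551  0.137 ] [-1.35 -0.1  -1.01] 0.365
23.98 [ 0.4937 -0.2551  0.1371] [ 0.3   0.8  -1.28] 0.362
24.02 [ 0.4937 -0.2551  0.137 ] [-0.02 -0.34 -0.46] 0.366
needle deg 35.5 dark run [ 35  36  37  38  39  40  41  56  67  68  69  70  71  72  73  74  75  76
  77  78  79  80 174 183 337]
```

Bottom is about 1.5 mm over the stack. I lower 1 mm, release, rise and look.

Request:
play_rows(steps=[0, 0, -0.001, 0, 0, 0, 0, 0])

```text
time: 24.28
tcp_pos: [0.4936, -0.255, 0.1358]
ee_rot: [-2.676, -1.646, 0.0]
wrist_force: [0.3, 0.0, -1.7]
width: 0.359
grasp_force: 40.2
```

Request:
play_rows(steps=[0, 0, 0, 0, 0, 0, 0, 0, 0, 0, 0, 0], hand=60)

```text
time: 24.65
tcp_pos: [0.4937, -0.2551, 0.136]
ee_rot: [2.676, 1.646, 0.0]
wrist_force: [-0.1, -0.6, 0.8]
width: 0.768
grasp_force: 0.0
```

Request:
play_rows(steps=[0, 0, 0.03, 0, 0, 0, 0.045, 0, 0, 0, 0.007, 0, -0.03, -0.015, 0, 0, -0.04, -0.015, 0, 0, 0, 0, 0, 0, 0, 0, 0, 0, 0, 0, 0, 0])

```text
time: 25.65
tcp_pos: [0.4246, -0.2845, 0.2177]
ee_rot: [2.675, 1.648, -0.0]
wrist_force: [0.6, -0.1, 0.2]
width: 0.764
grasp_force: 0.0
```

```bash
python3 - <<'E'
from h import *
import pickle
w,s=stat("w18"); p=proj(w,(.4346,-.2036,.05)); print(p,disc(w,p,60,165)); needle(w,p)
w=pickle.load(open("w13.pkl","rb")); needle(w,proj(w,(.4346,-.2036,.05)))
w=pickle.load(open("w18.pkl","rb"))
g=cv2.cvtColor(w["frame"],cv2.COLOR_RGB2GRAY)
for n,z in (("top3",.062+.054),):
    q=proj(w,(.4949,-.255,z)); e=disc(w,q,45,165); print(q,e)
    x,y=q.astype(int); print(g[y-46:y+46:4,x-46:x+46:4])
S=grab("side"); q=proj(S,(.4949,-.255,.117)); x,y=q.astype(int); print(q); print(cv2.cvtColor(S["frame"],cv2.COLOR_RGB2GRAY)[y-14:y+46:2,x-16:x+17:2])
E
```

```text
25.7 [ 0.4245 -0.2845  0.2177] [ 0.66 -0.12  0.86] 0.763
[223.83578309  90.58570137] ((220.49325561523438, 93.5361099243164), (56.11048126220703, 74.4580307006836), 10.996175765991211)
needle deg 65.6 dark run [ 32  33  34  35  36  37  38  39  67  68  69  73  74  75  76  77  78  79
  80 239]
needle deg 26.5 dark run [ 32  33  34  35  36  37  38  39  67  68  69  73  74  75  76  77  78  79
  80 129]
[329.64395986 116.11807315] ((320.650146484375, 118.8962631225586), (71.73973083496094, 84.22833251953125), 162.17015075683594)
[[128 128 129 129 124 127 128 122 118 112 102 114 154 154 153 153 157 154
  156 157 159 158 159]
 [130 128 127 129 130 124 128 127 128 127 124 120 112 101 107 154 159 158
  160 159 158 161 160]
 [127 131 127 128 128 128 126 182 163 163 133 128 128 124 117 108 100 116
  159 158 161 161 160]
 [128 126 127 132 201 210 214 211 210 211 209 210 205 136 126 125 124 121
  114 100 118 165 161]
 [125 128 203 210 207 211 213 213 207 210 210 207 209 208 188 130 128 128
  125 123 122 112 140]
 [126 208 211 209 213 211 212 218 207 210 104 168 160 162 188 205 127 125
  128 129 12
[... 3119 characters left out ...]
193 195 189 120  79  83  82  82  82  82  84 162 198 196 198]
 [194 193 193 194 195 161 101  84  82  79  83  89 127 185 197 196 197]
 [193 193 193 196 196 194 172 152 134 131 142 167 188 196 197 196 196]
 [193 193 196 196 195 195 195 193 192 192 195 198 196 196 197 197 194]
 [185 195 195 194 195 193 193 194 196 197 197 195 196 196 196 194 174]
 [151 172 189 194 195 194 193 197 197 198 195 196 197 196 186 165 140]
 [137 120 127 161 175 188 192 194 193 194 190 182 172 146 114 131 137]
 [137 120  65  73  99 120 125 129 128 128 120 109  87  65  77 132 138]
 [136 136  97  52  55  68  75  80  80  79  72  61  49  60 119 138 138]
 [137 139 131 104  67  50  43  44  43  43  42  57  83 123 137 138 138]]
```

```bash
python3 - <<'E'
from h import *
import pickle
for n,hub in (("w13",(218.0,94.7)),("w18",(217.6,94.1))):
    w=pickle.load(open(n+".pkl","rb")); g=cv2.cvtColor(w["frame"],cv2.COLOR_RGB2GRAY)
    (cx,cy),(a,b),th=disc(w,hub,60,165); t=np.radians(th); R=np.array([[np.cos(t),-np.sin(t)],[np.sin(t),np.cos(t)]]); A=R@np.diag([a/2,b/2])@R.T
    ang=np.arange(0,360,1.); u=np.stack([np.sin(np.radians(ang)),-np.cos(np.radians(ang))])
    def s(c,r):
        q=((A@(u*r)).T+c).astype(np.float32); return cv2.remap(g,q[:,:1].T.copy(),q[:,1:].T.copy(),cv2.INTER_LINEAR)[0].astype(float)
    for r in (.3,.4,.5,.6,.7):
        v=s(hub,r); k=v.argmin(); d=(ang-k+180)%360-180; wt=np.clip(170-v,0,None)*(abs(d)<15); print(n,r,"needle",round(k+(wt*d).sum()/wt.sum(),1),v.min())
    for r in (.7,.75,.8,.85): print("  marks(r=%.2f)"%r,"c:",np.where(s((cx,cy),r)<110)[0],"hub:",np.where(s(hub,r)<110)[0])
E
```

```text
w13 0.3 needle 33.8 28.0
w13 0.4 needle 34.9 29.0
w13 0.5 needle 35.6 34.0
w13 0.6 needle 36.4 41.0
w13 0.7 needle 37.8 29.0
  marks(r=0.70) c: [28 29 30 31 32 33 34 35 36 37 38 39 73 74 75 76 77 78] hub: [34 35 36 37 38 39 40 41]
  marks(r=0.75) c: [32 33 34 35 36 37 38 39 73 74 75 76 77 78] hub: [34 35 36 37 38 39 40 41 42 43 44 74 75 76 77 78 79]
  marks(r=0.80) c: [ 34  35  36  37  38  39  68  73  74  75  76  77  78  79 129 130] hub: [ 35  36  37  38  39  40  41  42  43  44  74  75  76  77  78  79 235 236
 318 319 320]
  marks(r=0.85) c: [  8   9  32  33  34  35  36  37  38  39  43  44  55  56  67  68  69  73
  74  75  76  77  78  79  80  81  92  93 105 117 129 130 141 164 165 186
 238 313 314 335] hub: [ 39  40  41  42  43  44  75  76  77  78  79 179 191 201 202 212 213 224
 225 235 236 342 343]
w18 0.3 needle 66.7 36.0
w18 0.4 needle 68.5 32.0
w18 0.5 needle 68.4 35.0
w18 0.6 needle 69.1 41.0
w18 0.7 needle 71.2 35.0
  marks(r=0.70) c: [32 33 34 35 36 37 38 67 68 69 73 74 75 76 77 78] hub: [67 68 69 70 71 72]
  marks(r=0.75) c: [33 34 35 36 37 38 39 73 74 75 76 77 78] hub: [ 38  39  40  41  42  43  44  68  69  70  71  72  73  74  75  76  77  78
  79 235]
  marks(r=0.80) c: [ 33  34  35  36  37  38  67  68  73  74  75  76  77  78  79 129 130] hub: [ 39  40  41  42  43  44  70  71  74  75  76  77  78  79 224 235 236]
  marks(r=0.85) c: [  9  10  31  32  33  34  35  36  37  38  43  44  55  56  67  68  69  74
  75  76  77  78  79  80  81  92  93 104 105 129 130 185 186 239 313 314
 358] hub: [ 38  39  40  41  42  43  74  75  76  77  78  79 178 179 180 190 200 201
 202 212 213 223 224 235 236 319 320 330 331 342 343]
```

The stack shows three flat collars, and the needle reads about 1.97, short of the second mark at 2.09. I retreat and cross-check with the top camera.

Request:
play_rows(steps=[0.03, -0.04, 0.03, 0, 0.04, -0.045, 0.01, 0, 0.04, -0.045, 0, 0, 0.03, -0.045, 0, 0, 0, 0, 0, 0, 0, 0, 0, 0])

```text
time: 26.5
tcp_pos: [0.5635, -0.4596, 0.257]
ee_rot: [-2.675, -1.645, 0.001]
wrist_force: [0.7, 0.1, -0.3]
width: 0.767
grasp_force: 0.0
```

```bash
python3 - <<'E'
from h import *
import pickle
T0=pickle.load(open("i0.pkl","rb"))["top"]; T=grab("top"); print(env.read_state()["tcp_pos"])
# face centre/hub from the crop: ellipse
for nm,im in (("t0",T0),("t1",T)):
    g=cv2.cvtColor(im["frame"],cv2.COLOR_RGB2GRAY)
    e=disc(im,(194,212),17,120); (cx,cy),(a,b),th=e; print(nm,np.round(e[0],1),np.round(e[1],1),round(th))
    t=np.radians(th); R=np.array([[np.cos(t),-np.sin(t)],[np.sin(t),np.cos(t)]]); A=R@np.diag([a/2,b/2])@R.T
    ang=np.arange(0,360,2.); u=np.stack([np.sin(np.radians(ang)),-np.cos(np.radians(ang))])
    def s(r):
        q=((A@(u*r)).T+(cx,cy)).astype(np.float32); return cv2.remap(g,q[:,:1].T.copy(),q[:,1:].T.copy(),cv2.INTER_CUBIC)[0].astype(float)
    for rs in ((.4,.5),(.5,.6),(.72,.8)):
        v=np.mean([s(r) for r in rs],0); lo=np.median(v)-v; print(rs,[(int(x),int(y)) for x,y in zip(ang,lo) if y>22])
E
```

```text
[ 0.56346921 -0.45913269  0.25750789]
t0 [192.5 212.5] [23.1 27.5] 150
(0.4, 0.5) [(274, 34), (276, 44), (278, 51), (280, 54), (282, 49), (284, 40), (286, 27)]
(0.5, 0.6) [(274, 42), (276, 59), (278, 67), (280, 65), (282, 53), (284, 37), (286, 22)]
(0.72, 0.8) [(6, 34), (8, 48), (10, 57), (12, 58), (14, 48), (16, 31), (276, 24), (278, 48), (280, 59), (282, 50), (284, 26), (330, 30), (332, 50), (334, 61), (336, 58), (338, 43)]
t1 [192.8 213.3] [29.3 35.2] 134
(0.4, 0.5) [(0, 66), (2, 56), (4, 36), (354, 24), (356, 46), (358, 62)]
(0.5, 0.6) [(0, 66), (2, 71), (4, 62), (6, 47), (8, 32), (358, 47)]
(0.72, 0.8) [(2, 30), (4, 37), (6, 41), (8, 53), (10, 63), (12, 48), (90, 22), (92, 26), (94, 24), (102, 28), (104, 32), (106, 26), (112, 28), (114, 36), (116, 39), (118, 37), (120, 29), (128, 25), (130, 26), (140, 22), (164, 28), (166, 22), (334, 32), (336, 55), (338, 66), (340, 61), (342, 42)]
```

```bash
python3 -c "
from h import *
print(order.hand_in())"
```

```text
the job is handed in; nothing more can be done
None
```

Job handed in at about 27 s of the 72 s allowed: three collars lie flat on the spindle, the needle reads about 1.95 rad (wrist and top cameras agree) between the marks at 1.45 and 2.09, the fourth collar is still on the table, and the arm never touched the nuts; the hand-in returned no verdict.

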